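# Slide the waste jerrycan home into its floor bracket

## Task

The full waste-solvent jerrycan has been left standing on the bench in front of its steel floor bracket. It is tall and heavy, so push it with the fingertips low down near its base, so that it slides along the bench on its whole underside without rocking, in between the bracket's arms until it is fully home, square against the back stop; then take the hand away. Do not take hold of its handle or cap or lift it, push with the fingers only, and leave the jug and the two jars where they are.

Things in the scene. Friction and masses are not known exactly. Their poses are not given: they have to be found in the camera images.
- jerrycan: Upright off-white plastic jerrycan, full of spent solvent, 1.0 to 1.6 kg, loose. Body: a flat-sided block 85 mm deep (its x), 125 mm wide (its y), 160 mm high; above it a shoulder, a carrying handle along y (top at 220 mm) and a black screw cap (top 205 mm, at y = +36 mm). Origin: centre of the underside, z up. It stops as soon as the push stops; friction on the bench 0.5 to 0.72.
- push_face (a point): Point on the jerrycan's wide flat face that looks towards the robot at the start: mid-width, 25 mm above the bench (jerrycan x = -42.5 mm). Pushed on this face lower than about 50 mm above the bench the can slides (5 to 11 N, more if the fingers also press down); pushed in its upper half it tips over. Axes as the jerrycan's: x points from this face through the can to the bracket.
- bracket: Low U of stainless flat bar, 4 mm thick, 30 mm high, screwed to the bench, open towards the robot. Origin: on the bench, where the centre of the can's underside lies when fully home; x points from the mouth to the back stop, z up. Back stop's inner face at x = +42.5 mm. Smooth straight arms 141 mm apart inside (y = +-70.5 mm), from the back stop to x = -5 mm, then lips flaring out to the mouth.
- bracket_mouth (a point): Middle of the bracket's mouth, on the bench, bracket x = -34 mm, where the flared lips end and stand about 168 mm apart. Axes as the bracket's. When home, the can's push face stands 8 mm outside the mouth, so the fingers never need to enter between the lips.
- jug: Brown glass jug with black cap and small ring handle, 124 mm in diameter, 212 mm high, loose. Origin: centre of the underside. Leave alone.
- tall_jar: Pale jar with steel lid, 72 mm in diameter, 117 mm high, loose. Origin: centre of the underside. Leave alone.
- short_jar: Dark jar with steel lid, 72 mm in diameter, 77 mm high, loose. Origin: centre of the underside. Leave alone.
Things that resemble listed ones, but are neither listed nor needed, are in the scene too. Of the things shaped like the bracket, the stainless one is meant.

How it is judged (in metres and radians):
At the end, for the whole second after the job is handed in: The jerrycan stands upright (within 0.03 rad) and at rest on the bench inside the bracket, within 6 mm of its home position against the back stop, within 10 mm of the middle between the arms and square to the bracket within 0.07 rad (x of jerrycan in the frame of bracket between -0.006 and 0.006 m and y of jerrycan in the frame of bracket between -0.01 and 0.01 m and angle between the x axis of jerrycan and the x axis of bracket, either way round below 0.07 rad and angle between jerrycan's own z axis and vertical below 0.03 rad and height (world z) of jerrycan below 0.004 m and linear speed of jerrycan below 0.01 m/s); the robot touches nothing.
It fails at once if the jerrycan was rocked off its base (tilted more than 0.12 rad) (angle between jerrycan's own z axis and vertical above 0.12 rad).
It fails at once if the jerrycan was lifted (more than 10 mm) (height (world z) of jerrycan above 0.01 m).
It fails at once if the jerrycan was pushed or gripped high up: the fingers pressed on it with the grasp point more than 0.10 m above the bench (contact force between the fingers and jerrycan above 1 N and height (world z) of the grasp point above 0.1 m).
It fails at once if the arm or the gripper's body, not the fingers, pushed the jerrycan (over 5 N) (contact force between the arm and jerrycan above 5 N).
It fails at once if the jug or a jar was moved more than 15 mm or tilted more than 0.2 rad (distance of any of jug, tall_jar, short_jar from where it was at the start of the episode above 0.015 m or angle between any of jug, tall_jar, short_jar's own z axis and vertical above 0.2 rad).
It also fails if it takes over 54 s, if anything falls off the work surface, if the arm or the gripper's body presses on something with over 40 N, if the wrist force passes 120 N, or if a joint passes its speed limit or range.

## Robot

A 6-joint arm with a two-finger parallel gripper is mounted at the origin on the work surface. World frame = base frame: x ahead of the robot, y to its left, z up, the work surface at z = 0. Lengths are in mm, angles in rad, forces in N, time in s.
With the tool pointing down it reaches from about 350 to 975 mm from the base axis. Payload 7.1 kg.
Tool frame: the origin (TCP) lies between the finger pads; the fingertips stand 8 mm ahead of it and the grasp point (between the pads) lies 11 mm behind it (ctrl.tips_ahead is the distance from the TCP to the fingertips, in mm); y points along the fingers, z is the direction in which the jaws open and shut, and the axes are right-handed (so a half turn about y gives the same grasp; the last joint's range is limited). The gripper opens to 88 mm and grips with 3 to 60 N. Pads are 20 mm wide; open, the fingers measure 115 mm over their backs; the gripper's body (75 mm by 178 mm) begins 61 mm behind the grasp point.
Start: joints at [-1.264, 0.423, 1.63, -0, 1.089, -0.019], TCP at [200.059, -592.099, 230.675] pointing down, gripper open.
Joint ranges: [-3, 3], [-0.9, 2.11], [0.09, 2.58], [-1.31, 4.45], [0.11, 2.69], [-2.54, 2.54]. Speed limits (rad/s): [2.39, 2.39, 3.01, 3.14, 3.14, 3.14].

## Interface

Orientations are given as a rotation vector (axis times angle).
In Python, from workcell import ctrl gives the robot as it stands.
- The arm moves only by the shell command python3 -m creep 'ROWS'. ROWS is JSON, a list of rows, each an object of numbers: "tx", "ty", "tz": the shift along the world's x, y, z in mm; "rx", "ry", "rz": the turn, a rotation vector about the world's x, y, z in rad; "fingers": the closure in counts, from 0 (fully open) to 255 (shut). A call has 1 to 10 rows; each row is the pose to reach, as a shift and turn from the pose commanded when the call began; what a row does not reach only later rows make up. A row lasts 1/8 s, in which the tool goes at most 62.5 mm and 10.7 degrees, less where a joint would pass 70% of its speed; a pose out of reach is approached as far as the arm can. A call with a gripper value outside its range is refused whole. The fingers move at their own pace and stop on an object; the grip force is fixed at half the most. Time passes only in rows, so rows that repeat a pose let the fingers close. It gives the time, the measured TCP pose, the force and the opening at its end, in the units of the state.
- ctrl.get_obs(): the state, without advancing time (a new reading comes with each control period).
- ctrl.get_image(name): name is "side" or "top"; returns a dict with "pixels" (420x560x3 uint8, blue, green, red), "intrinsics" (3x3 intrinsics, pixels), "k1" (the pictures are not rectified: a ray, as slopes to the right and down, at radius r is drawn at 1 + k1 r^2 times it, then the intrinsics apply), "rvec" (rotation vector, rad) and "tvec" (3), from world to camera coordinates, as OpenCV has them. Camera axes: x right, y down, z forward; pixel columns grow to the right and rows downward; lengths in mm; the calibration is good to about 2 mm. A picture is of the moment at which its call begins. There is no depth.
- ctrl.close_job(): hands the job in, once; it reports no verdict.
The state is a dict: "t": time; "qpos": joint angles; "qvel": joint speeds; "joint_torque": joint torques, N m; "ee_pos": TCP position; "orientation": TCP orientation; "ft_force": force on the tool from outside, world axes, zero at the start; "moment": the same for the moment, N m; "width": finger opening in mm.
Only numpy, scipy, OpenCV 4.12 (cv2) and the standard library are available. Lean on these libraries where they do the work, as an engineer would, in place of code of your own. Each camera call takes 0.05 s, during which the arm holds its last target.

## Working session

There is one attempt and no reset: what is moved stays moved. The work goes in short steps, Python scripts to look and compute and a shell command to move; the robot and the scene stay as the last step left them, time stands still between calls to the robot, and variables do not carry over. Pictures are saved under pics/ and viewed, and the job is handed in when it is done.

```bash
mkdir -p pics; ls
cat > h.py <<'E'
import numpy as np, cv2
from workcell import ctrl
def grab(name,fn):
    im=ctrl.get_image(name); cv2.imwrite(fn,im["pixels"]); np.savez(fn.replace('.png','.npz'),**im); return im
def load(fn): return dict(np.load(fn.replace('.png','.npz')))
def dist(im):
    # r^2 only
    return np.array([float(im["k1"]),0,0,0,0])
def ray(im,uv):
    p=cv2.undistortPoints(np.array(uv,float).reshape(-1,1,2),np.array(im["intrinsics"],float),dist(im)).reshape(-1,2)
    R,_=cv2.Rodrigues(np.array(im["rvec"],float)); t=np.array(im["tvec"],float).reshape(3)
    d=np.c_[p,np.ones(len(p))]@R; return -R.T@t,d
def onplane(im,uv,z):
    c,d=ray(im,uv); s=(z-c[2])/d[:,2]; return c+d*s[:,None]
def proj(im,P):
    return cv2.projectPoints(np.array(P,float).reshape(-1,1,3),np.array(im["rvec"],float),np.array(im["tvec"],float),np.array(im["intrinsics"],float),dist(im))[0].reshape(-1,2)
E
python3 - <<'E'
from h import *
for n in("side","top"):
    im=grab(n,f"pics/{n}0.png"); print(n,im["intrinsics"],im["k1"],ray(im,[[280,210]])) 
o=ctrl.get_obs(); print({k:np.round(v,3) for k,v in o.items()})
E
```

```text
pics
side [[495.33909121   0.         272.95048062]
 [  0.         495.33909121 209.89205508]
 [  0.           0.           1.        ]] 0.06083444227276835 (array([1308.27871217, -978.4085226 ,  903.28547195]), array([[-0.52194481,  0.61719301, -0.58893887]]))
top [[379.01366146   0.         278.80315567]
 [  0.         379.01366146 213.63969157]
 [  0.           0.           1.        ]] -0.05992911746904503 (array([ 364.35323025,  -99.86677832, 1023.41690469]), array([[ 0.1932269 ,  0.00218876, -0.98120373]]))
{'t': np.float64(0.1), 'qpos': array([-1.264,  0.424,  1.631,  0.   ,  1.089, -0.019]), 'qvel': array([-0.001, -0.001, -0.002, -0.001, -0.   , -0.   ]), 'joint_torque': array([ 1.0000e-03, -5.4561e+01, -2.7432e+01,  6.4000e-02,  1.9000e-02,
       -0.0000e+00]), 'ee_pos': array([ 199.926, -591.646,  230.013]), 'orientation': array([-0.336,  2.047, -2.044]), 'ft_force': array([-0.104, -0.182, -0.128]), 'moment': array([ 0.026, -0.019,  0.   ]), 'width': np.float64(87.691)}
```

View pics/side0.png

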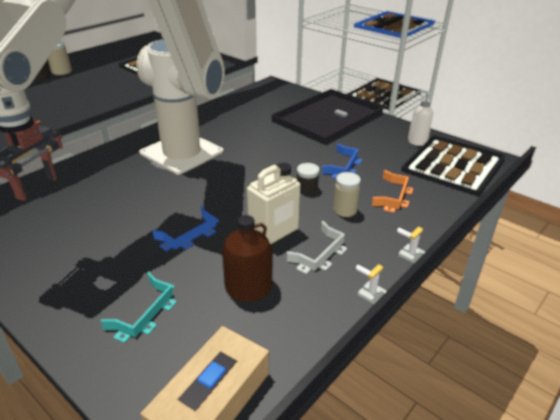

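View pics/top0.png

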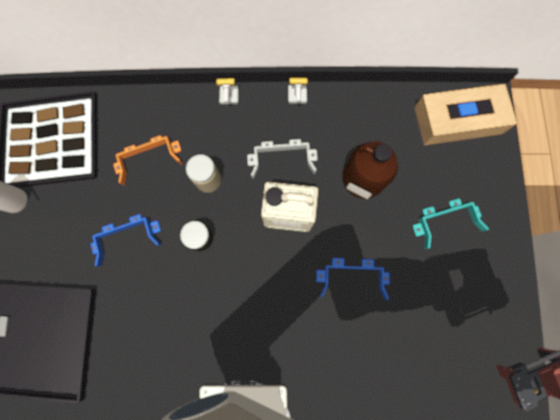

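Side view: the jerrycan is at (274,205), the jug at (248,262), the pale jar at (346,193) and the dark jar at (308,180).

Bracket candidates in the top view: orange (147,155), blue (125,235), dark blue (353,275), teal (450,218) and grey/stainless (283,155). Only the grey one is bare metal, and the can stands in front of it. I'll confirm with enlarged crops.

Run:
```python
from h import *
t=load("pics/top0.png")["pixels"]; s=load("pics/side0.png")["pixels"]
a=cv2.resize(t[120:250,170:410],None,fx=3.3,fy=3.3,interpolation=cv2.INTER_CUBIC); cv2.imwrite("pics/ct.png",a)
a=cv2.resize(s[140:310,190:380],None,fx=3.5,fy=3.5,interpolation=cv2.INTER_CUBIC); cv2.imwrite("pics/cs.png",a)
```

```text
(no output)
```

View pics/ct.png

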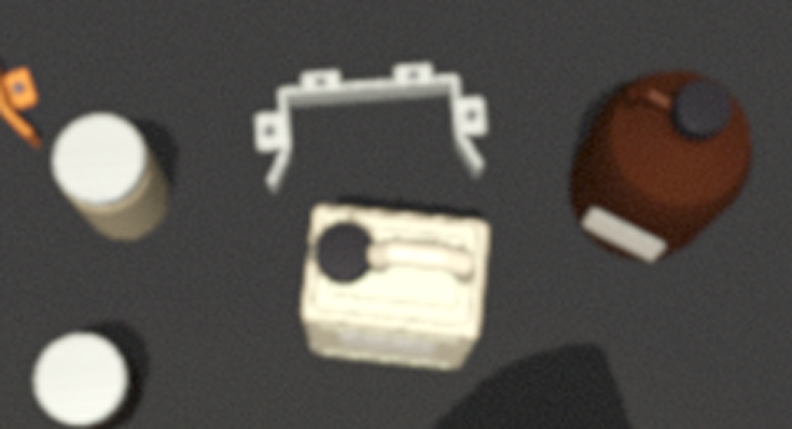

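View pics/cs.png

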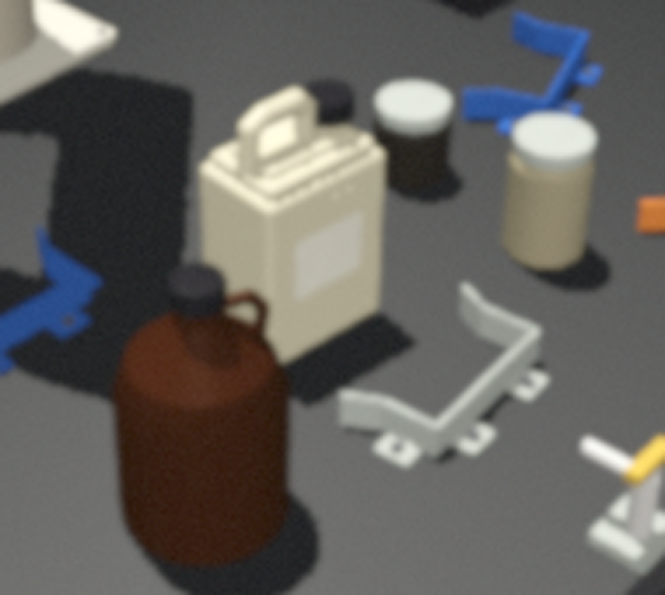

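The crops confirm that the grey bracket at (283,155) in the top view is stainless, with the can in front of it and turned slightly. Next I'll measure both.

```bash
cat >> h.py <<'E'
def cr(pts,x0,y0,f): return [[x0+(u+.5)/f-.5,y0+(v+.5)/f-.5] for u,v in pts]
E
python3 - <<'E'
from h import *
t=load("pics/top0.png"); s=load("pics/side0.png")
np.set_printoptions(suppress=True,precision=1)
T=lambda p,z:onplane(t,cr(p,170,120,3.3),z)
S=lambda p,z:onplane(s,cr(p,190,140,3.5),z)
print("bracket top rim: outer back corners L,R", T([(280,90),(458,77)],30)); print("lip ends L,R",T([(270,186),(481,172)],30))
print("side: back corners R(near),L ; lip ends R,L (z30)",S([(435,430),(541,331),(340,390),(464,287)],30))
print("can bottom front L,R top",T([(311,352),(461,368)],0))
print("can top corners z160: backL,backR,frontR,frontL",T([(313,207),(491,217),(478,338),(303,322)],160))
print("side can bottom: corner near R-back, L-back",S([(283,362),(381,307)],0),"top160",S([(203,165),(272,210),(385,152)],160))
# cap top / white mask
im=t["pixels"].astype(int)
print("jars top: tall",T([(99,158)],117),"short",T([(80,379)],77),"jug cap",T([(704,108)],212))
print("jug bottom? side", S([(213,560)],0))
E
```

```text
bracket top rim: outer back corners L,R [[ 738.3  -28.4   30. ]
 [ 748.5 -177.7   30. ]]
lip ends L,R [[ 654.8  -20.7   30. ]
 [ 665.4 -194.9   30. ]]
side: back corners R(near),L ; lip ends R,L (z30) [[ 752.5 -180.4   30. ]
 [ 743.8  -30.3   30. ]
 [ 670.3 -192.9   30. ]
 [ 663.   -24.9   30. ]]
can bottom front L,R top [[ 520.8  -53.3   -0. ]
 [ 506.5 -177.1    0. ]]
can top corners z160: backL,backR,frontR,frontL [[ 601.   -61.9  160. ]
 [ 592.6 -188.7  160. ]
 [ 505.4 -177.4  160. ]
 [ 517.7  -54.9  160. ]]
side can bottom: corner near R-back, L-back [[ 591.7 -170.3    0. ]
 [ 605.3  -61.2    0. ]] top160 [[ 513.9 -177.1  160. ]
 [ 594.7 -186.7  160. ]
 [ 607.6  -68.1  160. ]]
jars top: tall [[652.7 102.4 117. ]] short [[489.3 120.2  77. ]] jug cap [[ 654.9 -331.3  212. ]]
jug bottom? side [[ 699.5 -365.8    0. ]]
```

```bash
cat >> h.py <<'E'
from scipy.spatial.transform import Rotation as Ro
def target(psi,phi,flip=1):
    y=np.array([np.sin(phi)*np.cos(psi),np.sin(phi)*np.sin(psi),-np.cos(phi)])
    z=flip*np.array([-np.sin(psi),np.cos(psi),0]); x=np.cross(y,z)
    return Ro.from_matrix(np.c_[x,y,z])
E
python3 - <<'E'
from h import *
np.set_printoptions(suppress=True,precision=3)
o=ctrl.get_obs(); R=Ro.from_rotvec(o["orientation"]); print(R.as_matrix())
for f in(1,-1):
    D=target(-.105,np.radians(36),f)*R.inv(); print(f,D.as_rotvec(),np.degrees(D.magnitude()))
t=load("pics/side0.png")["pixels"]; cv2.imwrite("pics/g.png",cv2.resize(t[60:220,0:120],None,fx=3.5,fy=3.5,interpolation=cv2.INTER_CUBIC))
E
```

```text
[[-0.947 -0.     0.32 ]
 [-0.32   0.001 -0.947]
 [-0.    -1.    -0.001]]
1 [-0.857 -0.097  2.593] 156.5659966113927
-1 [ 0.068 -0.629 -0.417] 43.42926019671692
```

View pics/g.png

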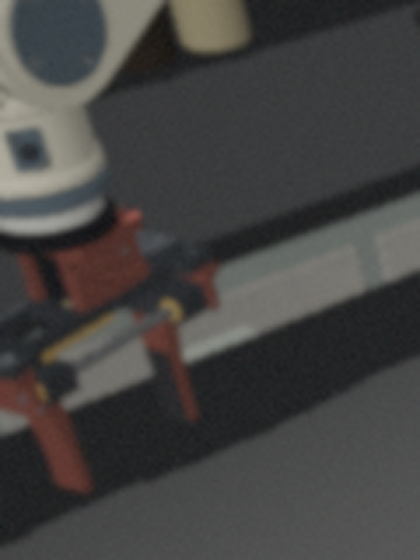

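The jaw axis is the gripper's wide axis, so both open fingers can push on the face with the tool leaned back 36° and the gripper body clear of the can. First I'll move behind the can, staying high.

```bash
python3 -m creep '[{"tx":24,"ty":48,"rx":0.007,"ry":-0.063,"rz":-0.042},{"tx":48,"ty":97,"rx":0.014,"ry":-0.126,"rz":-0.083},{"tx":72,"ty":145,"rx":0.02,"ry":-0.189,"rz":-0.125},{"tx":96,"ty":194,"rx":0.027,"ry":-0.252,"rz":-0.167},{"tx":120,"ty":242,"rx":0.034,"ry":-0.315,"rz":-0.209},{"tx":144,"ty":290,"rx":0.041,"ry":-0.377,"rz":-0.25},{"tx":168,"ty":339,"rx":0.048,"ry":-0.44,"rz":-0.292},{"tx":192,"ty":387,"rx":0.054,"ry":-0.503,"rz":-0.334},{"tx":218,"ty":436,"rx":0.061,"ry":-0.566,"rz":-0.375},{"tx":240,"ty":484,"rx":0.068,"ry":-0.629,"rz":-0.417}]'
python3 - <<'E'
from h import *
np.set_printoptions(suppress=True,precision=3)
o=ctrl.get_obs(); print(o["ee_pos"],o["qpos"],o["ft_force"]); R=Ro.from_rotvec(o["orientation"]); print((target(-.105,np.radians(36),-1)*R.inv()).as_rotvec())
E
```

```text
[ 199.926 -591.646  230.013] [-1.264  0.424  1.631  0.     1.089 -0.019] [-0.104 -0.182 -0.128]
[ 0.068 -0.629 -0.417]schema error: expected keys tx, ty, tz, rx, ry, rz, fingers
```

All seven keys are required, so I'll rewrite the rows.

```bash
python3 -m creep '[{"tx":24,"ty":48,"tz":0,"rx":0.007,"ry":-0.063,"rz":-0.042,"fingers":0},{"tx":48,"ty":97,"tz":0,"rx":0.014,"ry":-0.126,"rz":-0.083,"fingers":0},{"tx":72,"ty":145,"tz":0,"rx":0.02,"ry":-0.189,"rz":-0.125,"fingers":0},{"tx":96,"ty":194,"tz":0,"rx":0.027,"ry":-0.252,"rz":-0.167,"fingers":0},{"tx":120,"ty":242,"tz":0,"rx":0.034,"ry":-0.315,"rz":-0.209,"fingers":0},{"tx":144,"ty":290,"tz":0,"rx":0.041,"ry":-0.377,"rz":-0.25,"fingers":0},{"tx":168,"ty":339,"tz":0,"rx":0.048,"ry":-0.44,"rz":-0.292,"fingers":0},{"tx":192,"ty":387,"tz":0,"rx":0.054,"ry":-0.503,"rz":-0.334,"fingers":0},{"tx":218,"ty":436,"tz":0,"rx":0.061,"ry":-0.566,"rz":-0.375,"fingers":0},{"tx":240,"ty":484,"tz":0,"rx":0.068,"ry":-0.629,"rz":-0.417,"fingers":0}]'
python3 - <<'E'
from h import *
np.set_printoptions(suppress=True,precision=3)
o=ctrl.get_obs(); print(o["ee_pos"],o["qpos"],o["ft_force"]); R=Ro.from_rotvec(o["orientation"]); print((target(-.105,np.radians(36),-1)*R.inv()).as_rotvec())
grab("side","pics/side1.png")
E
```

```text
t: 1.35
ee_pos: [440.5, -106.9, 231.1]
orientation: [0.72, 1.86, -1.928]
ft_force: [0.6, -0.2, -0.2]
width: 88.2
[ 440.524 -106.918  231.133] [-0.363 -0.011  2.378  0.757  0.217  0.618] [ 0.624 -0.18  -0.226]
[0.001 0.002 0.003]
```

View pics/side1.png

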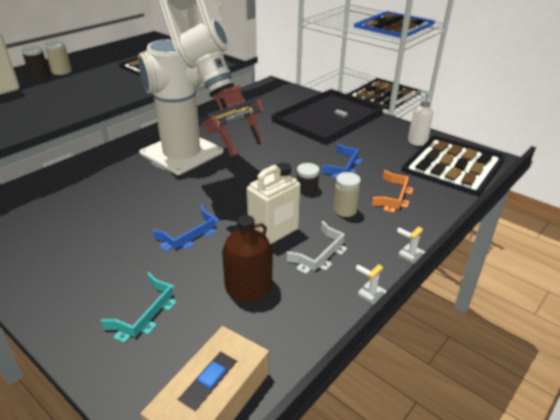

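The tool is behind and left of the can, tilted and clear of everything. I'll check how near the blue bracket is to the descent.

Run:
```python
from h import *
np.set_printoptions(suppress=True,precision=1)
t=load("pics/top0.png")
print(onplane(t,[[318,275],[322,297],[332,262],[388,297]],20))
```

```text
[[ 387.8 -195.9   20. ]
 [ 331.1 -205.    20. ]
 [ 421.4 -233.6   20. ]
 [ 329.2 -377.1   20. ]]
```

```bash
python3 -m creep '[{"tx":0,"ty":0,"tz":-30,"rx":0,"ry":0,"rz":0,"fingers":0},{"tx":0,"ty":0,"tz":-60,"rx":0,"ry":0,"rz":0,"fingers":0},{"tx":0,"ty":0,"tz":-90,"rx":0,"ry":0,"rz":0,"fingers":0},{"tx":0,"ty":0,"tz":-120,"rx":0,"ry":0,"rz":0,"fingers":0},{"tx":0,"ty":0,"tz":-150,"rx":0,"ry":0,"rz":0,"fingers":0},{"tx":0,"ty":0,"tz":-175,"rx":0,"ry":0,"rz":0,"fingers":0},{"tx":0,"ty":0,"tz":-195,"rx":0,"ry":0,"rz":0,"fingers":0},{"tx":0,"ty":0,"tz":-207,"rx":0,"ry":0,"rz":0,"fingers":0},{"tx":0,"ty":0,"tz":-207,"rx":0,"ry":0,"rz":0,"fingers":0}]'
python3 - <<'E'
from h import *
np.set_printoptions(suppress=True,precision=3)
o=ctrl.get_obs(); print(o["ee_pos"],o["qpos"],o["ft_force"]); R=Ro.from_rotvec(o["orientation"]); print((target(-.105,np.radians(36),-1)*R.inv()).as_rotvec())
grab("side","pics/side2.png");grab("top","pics/top2.png")
E
```

```text
t: 2.52
ee_pos: [436.1, -106.8, 17.3]
orientation: [0.707, 1.876, -1.934]
ft_force: [0.1, 0.2, 0.2]
width: 88.0
[ 436.115 -106.781   17.309] [-0.369  0.685  2.459  2.876  0.616 -1.566] [0.131 0.19  0.196]
[-0.005 -0.014  0.002]
```

View pics/side2.png

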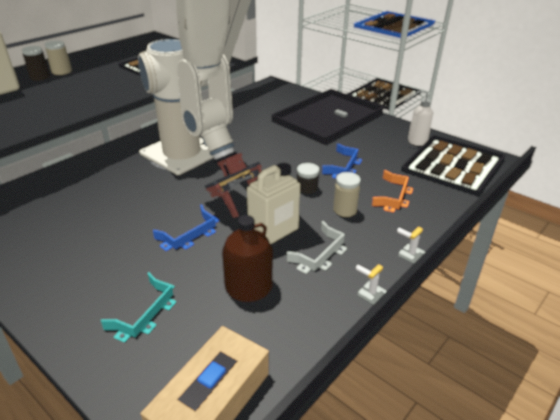

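View pics/top2.png

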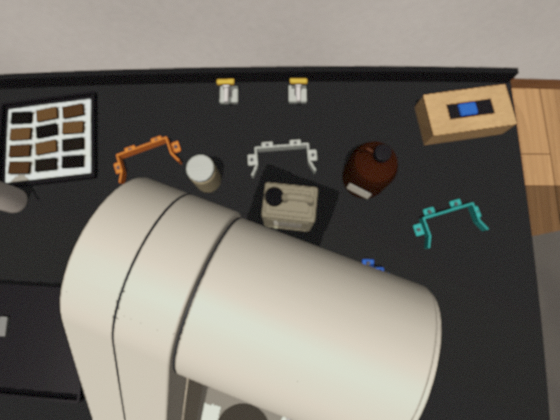

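The can, jug and jars are unmoved, and the arm blocks part of the top view. I'll let it settle and re-read the pose.

```bash
python3 -m creep '[{"tx":0,"ty":0,"tz":0,"rx":0,"ry":0,"rz":0,"fingers":0},{"tx":0,"ty":0,"tz":0,"rx":0,"ry":0,"rz":0,"fingers":0}]'
python3 - <<'E'
from h import *
np.set_printoptions(suppress=True,precision=3)
o=ctrl.get_obs(); print(o["ee_pos"],o["qpos"],o["ft_force"]); R=Ro.from_rotvec(o["orientation"]); print((target(-.105,np.radians(36),-1)*R.inv()).as_rotvec())
t=load("pics/side2.png")["pixels"]; cv2.imwrite("pics/g2.png",cv2.resize(t[100:270,150:350],None,fx=3.5,fy=3.5,interpolation=cv2.INTER_CUBIC))
E
```

```text
t: 2.88
ee_pos: [442.1, -108.6, 27.4]
orientation: [0.72, 1.855, -1.925]
ft_force: [-0.8, -0.4, -0.1]
width: 87.7
[ 442.131 -108.601   27.353] [-0.368  0.662  2.459  2.876  0.615 -1.566] [-0.767 -0.374 -0.115]
[0.003 0.007 0.001]
```

View pics/g2.png

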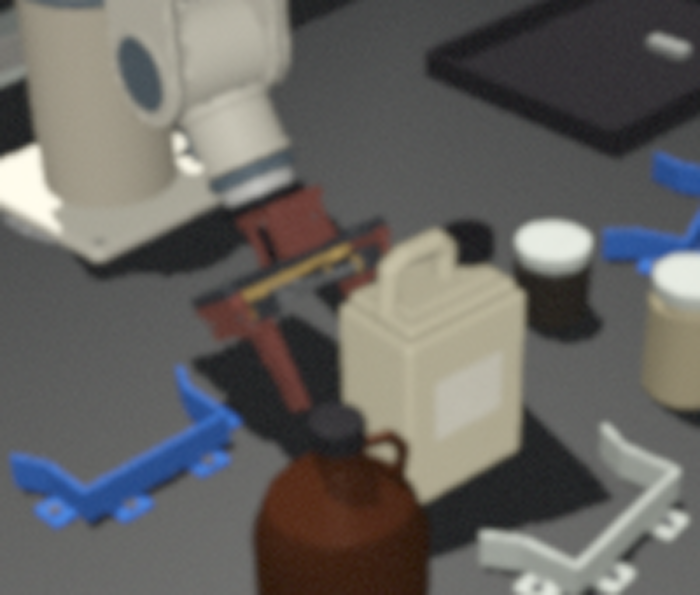

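The oscillation is about the commanded pose of roughly (440, -108, 24). Face contact is expected at TCP x of about 501, so I'll close most of the gap first.

```bash
python3 -m creep '[{"tx":8,"ty":-1,"tz":0,"rx":0,"ry":0,"rz":0,"fingers":0},{"tx":16,"ty":-2,"tz":0,"rx":0,"ry":0,"rz":0,"fingers":0},{"tx":24,"ty":-2.5,"tz":0,"rx":0,"ry":0,"rz":0,"fingers":0},{"tx":32,"ty":-3.5,"tz":0,"rx":0,"ry":0,"rz":0,"fingers":0},{"tx":38,"ty":-4,"tz":0,"rx":0,"ry":0,"rz":0,"fingers":0},{"tx":43,"ty":-4.5,"tz":0,"rx":0,"ry":0,"rz":0,"fingers":0},{"tx":47,"ty":-5,"tz":0,"rx":0,"ry":0,"rz":0,"fingers":0},{"tx":50,"ty":-5.5,"tz":0,"rx":0,"ry":0,"rz":0,"fingers":0},{"tx":50,"ty":-5.5,"tz":0,"rx":0,"ry":0,"rz":0,"fingers":0},{"tx":50,"ty":-5.5,"tz":0,"rx":0,"ry":0,"rz":0,"fingers":0}]'; python3 -m creep '[{"tx":2,"ty":0,"tz":0,"rx":0,"ry":0,"rz":0,"fingers":0},{"tx":4,"ty":0,"tz":0,"rx":0,"ry":0,"rz":0,"fingers":0},{"tx":6,"ty":-0.5,"tz":0,"rx":0,"ry":0,"rz":0,"fingers":0},{"tx":8,"ty":-0.5,"tz":0,"rx":0,"ry":0,"rz":0,"fingers":0},{"tx":10,"ty":-1,"tz":0,"rx":0,"ry":0,"rz":0,"fingers":0},{"tx":12,"ty":-1,"tz":0,"rx":0,"ry":0,"rz":0,"fingers":0},{"tx":14,"ty":-1,"tz":0,"rx":0,"ry":0,"rz":0,"fingers":0},{"tx":16,"ty":-1,"tz":0,"rx":0,"ry":0,"rz":0,"fingers":0},{"tx":18,"ty":-1,"tz":0,"rx":0,"ry":0,"rz":0,"fingers":0},{"tx":20,"ty":-1,"tz":0,"rx":0,"ry":0,"rz":0,"fingers":0}]'
python3 - <<'E'
from h import *
np.set_printoptions(suppress=True,precision=3)
o=ctrl.get_obs(); print(o["ee_pos"],o["ft_force"],o["moment"]); 
grab("side","pics/side3.png");grab("top","pics/top3.png")
t=load("pics/side3.png")["pixels"]; cv2.imwrite("pics/g3.png",cv2.resize(t[100:270,150:350],None,fx=3.5,fy=3.5,interpolation=cv2.INTER_CUBIC))
E
```

```text
t: 4.12
ee_pos: [489.8, -113.6, 23.6]
orientation: [0.715, 1.861, -1.929]
ft_force: [-0.7, 0.1, -0.3]
width: 87.6
t: 5.38
ee_pos: [505.2, -113.9, 22.5]
orientation: [0.711, 1.868, -1.934]
ft_force: [-18.4, -1.6, 14.7]
width: 88.0
[ 505.228 -113.864   22.486] [-18.428  -1.628  14.683] [-0.403  1.274 -0.477]
```

View pics/g3.png

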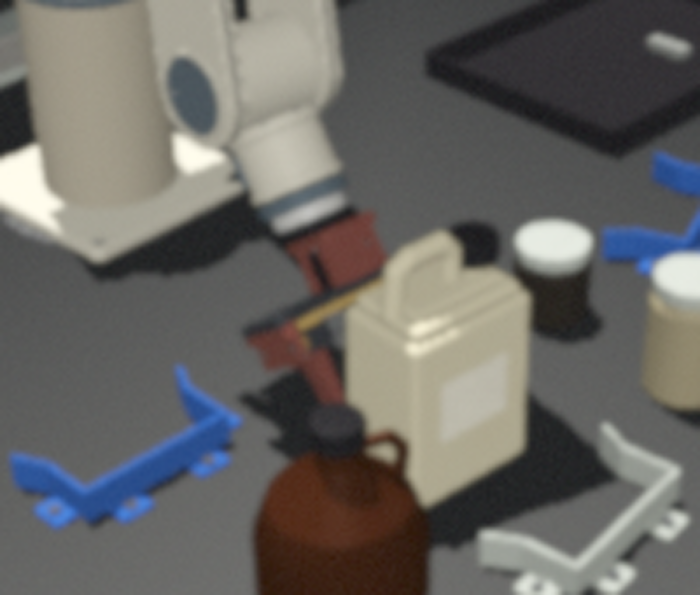

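Contact is made and the can slides, with its near bottom corner moved from about (420,500) to (425,505) in the crop. The 15 N vertical force means the fingers are pressing down, so I'll ease up 1 mm while pushing and begin turning towards the bracket's yaw.

```bash
python3 -m creep '[{"tx":3,"ty":0,"tz":0.5,"rx":0,"ry":0,"rz":0.006,"fingers":0},{"tx":7,"ty":0,"tz":1,"rx":0,"ry":0,"rz":0.015,"fingers":0},{"tx":11,"ty":0.5,"tz":1,"rx":0,"ry":0,"rz":0.024,"fingers":0},{"tx":15,"ty":0.5,"tz":1,"rx":0,"ry":0,"rz":0.033,"fingers":0},{"tx":19,"ty":0.5,"tz":1,"rx":0,"ry":0,"rz":0.042,"fingers":0},{"tx":23,"ty":1,"tz":1,"rx":0,"ry":0,"rz":0.05,"fingers":0},{"tx":27,"ty":1,"tz":1,"rx":0,"ry":0,"rz":0.058,"fingers":0},{"tx":31,"ty":1,"tz":1,"rx":0,"ry":0,"rz":0.067,"fingers":0},{"tx":35,"ty":1,"tz":1,"rx":0,"ry":0,"rz":0.076,"fingers":0},{"tx":39,"ty":1.5,"tz":1,"rx":0,"ry":0,"rz":0.085,"fingers":0}]'
python3 - <<'E'
from h import *
np.set_printoptions(suppress=True,precision=3)
o=ctrl.get_obs(); print(o["ee_pos"],o["ft_force"],o["moment"]); 
grab("side","pics/side4.png");grab("top","pics/top4.png")
t=load("pics/side4.png")["pixels"]; a=cv2.resize(t[140:310,190:380],None,fx=3,fy=3,interpolation=cv2.INTER_CUBIC); cv2.imwrite("pics/g4.png",a)
t=load("pics/top4.png")["pixels"]; a=cv2.resize(t[120:250,170:410],None,fx=3.3,fy=3.3,interpolation=cv2.INTER_CUBIC); cv2.imwrite("pics/t4.png",a)
E
```

```text
t: 6.72
ee_pos: [545.7, -112.8, 23.0]
orientation: [0.621, 1.866, -1.881]
ft_force: [-9.3, -2.1, 0.1]
width: 87.9
[ 545.683 -112.825   22.986] [-9.263 -2.136  0.094] [-0.275  1.477 -0.403]
```

View pics/g4.png

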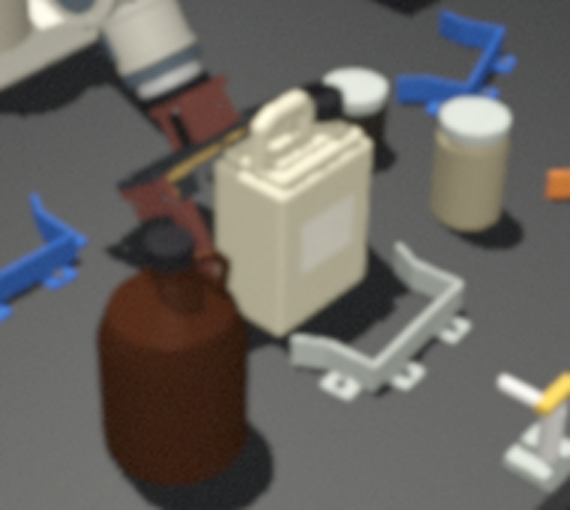

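View pics/t4.png

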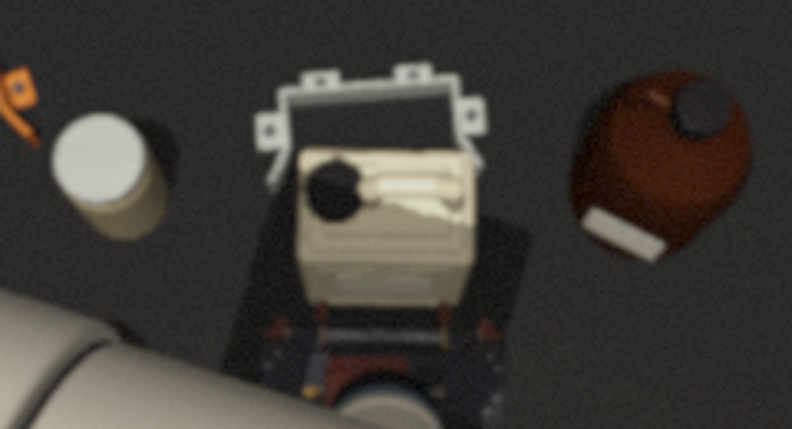

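The can slides upright with the drag gone (about 9 N push). The top crop shows it entering the mouth with its back edge at v≈152. I'll measure it again.

Run:
```python
from h import *
t=load("pics/top4.png"); s=load("pics/side4.png")
np.set_printoptions(suppress=True,precision=1)
T=lambda p,z:onplane(t,cr(p,170,120,3.3),z)
S=lambda p,z:onplane(s,cr(p,190,140,3),z)
print("top z160 bL bR fR fL",T([(299,151),(476,153),(476,262),(298,262)],160))
print("bottom front L R",T([(311,304),(465,304)],0))
print("side bottom bR bL",S([(280,334),(366,281)],0)); print("side 160 fR bR bL",S([(216,167),(287,198),(372,142)],160))
```

```text
top z160 bL bR fR fL [[ 642.8  -51.8  160. ]
 [ 640.3 -179.2  160. ]
 [ 559.8 -177.2  160. ]
 [ 560.8  -51.3  160. ]]
bottom front L R [[ 561.3  -53.2    0. ]
 [ 560.3 -181.6   -0. ]]
side bottom bR bL [[ 640.4 -172.7    0. ]
 [ 651.6  -57.5    0. ]]
side 160 fR bR bL [[ 570.1 -181.9  160. ]
 [ 647.4 -175.9  160. ]
 [ 648.3  -57.8  160. ]]
```

The can's yaw is about -0.015, and it sits about 3 mm to the right of the tool centre. About 95 mm remains, with +9 mm needed in y, so I'll continue turning.

```bash
python3 -m creep '[{"tx":4,"ty":0.5,"tz":0,"rx":0,"ry":0,"rz":0.01,"fingers":0},{"tx":8,"ty":1,"tz":0,"rx":0,"ry":0,"rz":0.02,"fingers":0},{"tx":12,"ty":1.5,"tz":0,"rx":0,"ry":0,"rz":0.03,"fingers":0},{"tx":16,"ty":2,"tz":0,"rx":0,"ry":0,"rz":0.04,"fingers":0},{"tx":20,"ty":2.5,"tz":0,"rx":0,"ry":0,"rz":0.05,"fingers":0},{"tx":24,"ty":3,"tz":0,"rx":0,"ry":0,"rz":0.06,"fingers":0},{"tx":28,"ty":3.5,"tz":0,"rx":0,"ry":0,"rz":0.07,"fingers":0},{"tx":32,"ty":4,"tz":0,"rx":0,"ry":0,"rz":0.08,"fingers":0},{"tx":36,"ty":4.5,"tz":0,"rx":0,"ry":0,"rz":0.08,"fingers":0},{"tx":40,"ty":5,"tz":0,"rx":0,"ry":0,"rz":0.08,"fingers":0}]'
python3 - <<'E'
from h import *
np.set_printoptions(suppress=True,precision=3)
o=ctrl.get_obs(); print(o["ee_pos"],o["ft_force"],o["moment"]); 
grab("side","pics/side5.png");grab("top","pics/top5.png")
t=load("pics/side5.png")["pixels"]; a=cv2.resize(t[140:310,190:380],None,fx=3,fy=3,interpolation=cv2.INTER_CUBIC); cv2.imwrite("pics/g5.png",a)
t=load("pics/top5.png")["pixels"]; a=cv2.resize(t[120:250,170:410],None,fx=3.3,fy=3.3,interpolation=cv2.INTER_CUBIC); cv2.imwrite("pics/t5.png",a)
E
```

```text
t: 8.07
ee_pos: [585.6, -108.0, 22.9]
orientation: [0.539, 1.863, -1.83]
ft_force: [-10.9, -1.7, 1.5]
width: 88.0
[ 585.587 -108.003   22.888] [-10.878  -1.736   1.474] [-0.249  1.349 -0.156]
```

View pics/g5.png

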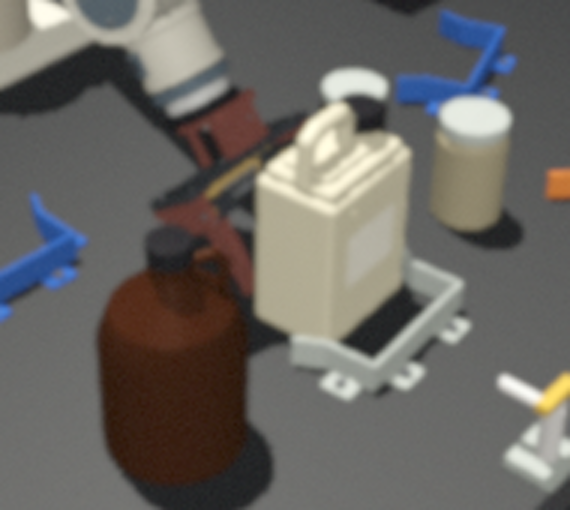

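View pics/t5.png

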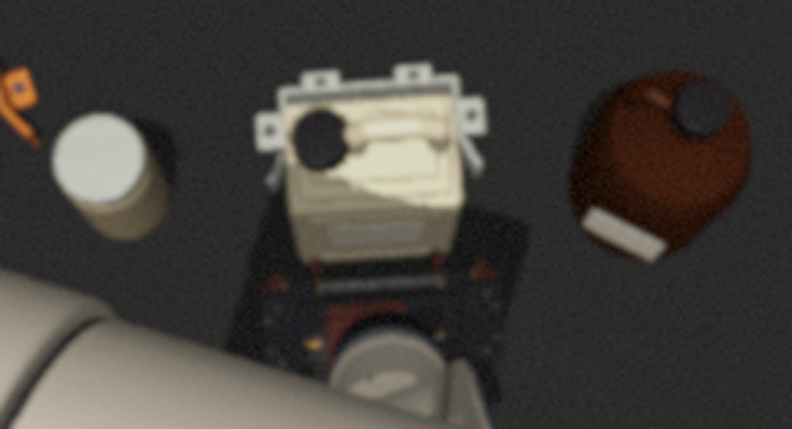

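The can is between the lips and roughly parallel to the bracket. Checking its centring.

Run:
```python
from h import *
t=load("pics/top5.png"); s=load("pics/side5.png")
np.set_printoptions(suppress=True,precision=1)
T=lambda p,z:onplane(t,cr(p,170,120,3.3),z)
S=lambda p,z:onplane(s,cr(p,190,140,3),z)
print("top z160 bL bR fR fL",T([(283,102),(463,94),(465,205),(288,214)],160))
print("bottom front L R",T([(300,264),(450,257)],0))
print("side 160 fR bR bL",S([(255,179),(331,214),(412,154)],160), "bottom fR",S([(256,312)],0))
```

```text
top z160 bL bR fR fL [[ 680.1  -40.   160. ]
 [ 685.1 -170.9  160. ]
 [ 601.6 -170.4  160. ]
 [ 596.   -44.1  160. ]]
bottom front L R [[ 595.5  -44.     0. ]
 [ 600.5 -169.9    0. ]]
side 160 fR bR bL [[ 608.1 -172.8  160. ]
 [ 690.2 -168.8  160. ]
 [ 687.   -49.4  160. ]] bottom fR [[ 602.9 -163.8    0. ]]
```

The can is about 3 mm left of the centreline, with yaw 0.04–0.06 and about 58 mm to go. I'll push straight along x for the rest so it ends centred, slowing near the stop.

```bash
python3 -m creep '[{"tx":4,"ty":0,"tz":0,"rx":0,"ry":0,"rz":0,"fingers":0},{"tx":8,"ty":0,"tz":0,"rx":0,"ry":0,"rz":0,"fingers":0},{"tx":12,"ty":0,"tz":0,"rx":0,"ry":0,"rz":0,"fingers":0},{"tx":16,"ty":0,"tz":0,"rx":0,"ry":0,"rz":0,"fingers":0},{"tx":20,"ty":0,"tz":0,"rx":0,"ry":0,"rz":0,"fingers":0},{"tx":24,"ty":0,"tz":0,"rx":0,"ry":0,"rz":0,"fingers":0},{"tx":28,"ty":0,"tz":0,"rx":0,"ry":0,"rz":0,"fingers":0},{"tx":32,"ty":0,"tz":0,"rx":0,"ry":0,"rz":0,"fingers":0},{"tx":36,"ty":0.5,"tz":0,"rx":0,"ry":0,"rz":0,"fingers":0},{"tx":40,"ty":0.5,"tz":0,"rx":0,"ry":0,"rz":0,"fingers":0}]'; python3 -m creep '[{"tx":2,"ty":0,"tz":0,"rx":0,"ry":0,"rz":0,"fingers":0},{"tx":4,"ty":0,"tz":0,"rx":0,"ry":0,"rz":0,"fingers":0},{"tx":6,"ty":0,"tz":0,"rx":0,"ry":0,"rz":0,"fingers":0},{"tx":8,"ty":0,"tz":0,"rx":0,"ry":0,"rz":0,"fingers":0},{"tx":10,"ty":0,"tz":0,"rx":0,"ry":0,"rz":0,"fingers":0}]'
python3 - <<'E'
from h import *
np.set_printoptions(suppress=True,precision=3)
o=ctrl.get_obs(); print(o["ee_pos"],o["ft_force"],o["moment"]); 
grab("side","pics/side6.png");grab("top","pics/top6.png")
t=load("pics/side6.png")["pixels"]; a=cv2.resize(t[140:310,190:380],None,fx=3,fy=3,interpolation=cv2.INTER_CUBIC); cv2.imwrite("pics/g6.png",a)
t=load("pics/top6.png")["pixels"]; a=cv2.resize(t[120:250,170:410],None,fx=3.3,fy=3.3,interpolation=cv2.INTER_CUBIC); cv2.imwrite("pics/t6.png",a)
E
```

```text
t: 9.43
ee_pos: [625.4, -107.3, 22.8]
orientation: [0.538, 1.862, -1.83]
ft_force: [-10.8, -0.1, 4.2]
width: 87.3
t: 10.05
ee_pos: [635.4, -107.3, 22.8]
orientation: [0.538, 1.862, -1.83]
ft_force: [-11.8, 0.8, 3.9]
width: 88.1
[ 635.424 -107.322   22.834] [-11.759   0.795   3.855] [0.015 1.358 0.04 ]
```

View pics/g6.png

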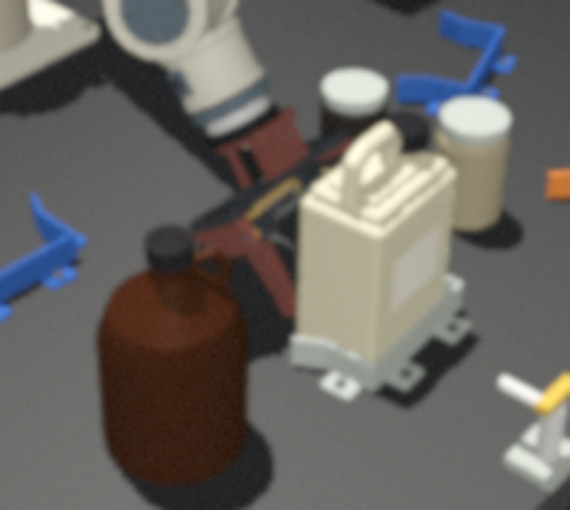

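View pics/t6.png

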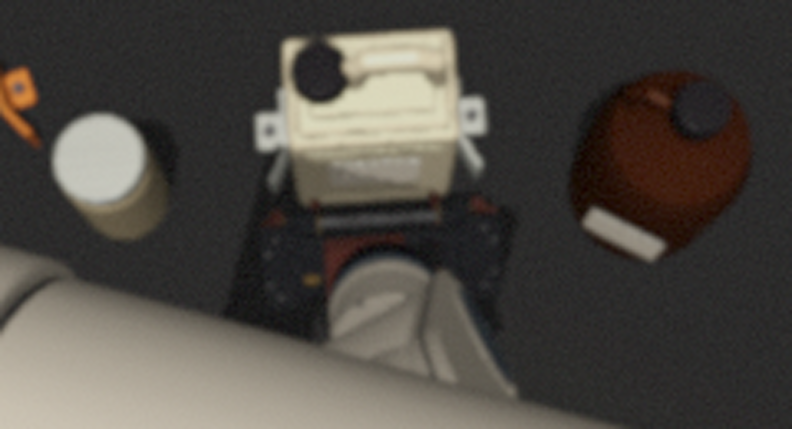

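Nearly home, with about 8 mm left and the push steady at 12 N, so it isn't on the stop yet. I'll creep on slowly.

```bash
python3 -m creep '[{"tx":1.5,"ty":0,"tz":0,"rx":0,"ry":0,"rz":0,"fingers":0},{"tx":3,"ty":0,"tz":0,"rx":0,"ry":0,"rz":0,"fingers":0},{"tx":4.5,"ty":0,"tz":0,"rx":0,"ry":0,"rz":0,"fingers":0},{"tx":6,"ty":0,"tz":0,"rx":0,"ry":0,"rz":0,"fingers":0},{"tx":6,"ty":0,"tz":0,"rx":0,"ry":0,"rz":0,"fingers":0}]'; python3 -m creep '[{"tx":1,"ty":0,"tz":0,"rx":0,"ry":0,"rz":0,"fingers":0},{"tx":2,"ty":0,"tz":0,"rx":0,"ry":0,"rz":0,"fingers":0}]';python3 -m creep '[{"tx":1,"ty":0,"tz":0,"rx":0,"ry":0,"rz":0,"fingers":0},{"tx":2,"ty":0,"tz":0,"rx":0,"ry":0,"rz":0,"fingers":0}]'
```

```text
t: 10.78
ee_pos: [641.7, -107.3, 22.9]
orientation: [0.538, 1.862, -1.829]
ft_force: [-9.8, 0.8, 1.7]
width: 88.0
t: 11.02
ee_pos: [642.2, -107.3, 22.6]
orientation: [0.537, 1.863, -1.831]
ft_force: [-21.1, -0.2, 13.1]
width: 87.7
t: 11.28
ee_pos: [642.4, -107.3, 22.4]
orientation: [0.536, 1.864, -1.833]
ft_force: [-32.6, -1.6, 24.5]
width: 87.9
```

The can is on the stop: force climbs from 10 to 33 N and x is fixed at 642.3 (predicted 643). Now I'll back straight off.

```bash
python3 -m creep '[{"tx":-2,"ty":0,"tz":0,"rx":0,"ry":0,"rz":0,"fingers":0},{"tx":-4,"ty":0,"tz":0,"rx":0,"ry":0,"rz":0,"fingers":0},{"tx":-7,"ty":-0.5,"tz":0,"rx":0,"ry":0,"rz":0,"fingers":0},{"tx":-12,"ty":-1,"tz":0,"rx":0,"ry":0,"rz":0,"fingers":0},{"tx":-22,"ty":-1.5,"tz":0,"rx":0,"ry":0,"rz":0,"fingers":0},{"tx":-37,"ty":-2,"tz":0,"rx":0,"ry":0,"rz":0,"fingers":0},{"tx":-55,"ty":-3,"tz":0,"rx":0,"ry":0,"rz":0,"fingers":0},{"tx":-75,"ty":-4,"tz":0,"rx":0,"ry":0,"rz":0,"fingers":0},{"tx":-95,"ty":-5,"tz":0,"rx":0,"ry":0,"rz":0,"fingers":0},{"tx":-110,"ty":-6,"tz":0,"rx":0,"ry":0,"rz":0,"fingers":0}]'; python3 -m creep '[{"tx":-10,"ty":0,"tz":0,"rx":0,"ry":0,"rz":0,"fingers":0},{"tx":-10,"ty":0,"tz":0,"rx":0,"ry":0,"rz":0,"fingers":0},{"tx":-10,"ty":0,"tz":0,"rx":0,"ry":0,"rz":0,"fingers":0}]'
python3 - <<'E'
from h import *
np.set_printoptions(suppress=True,precision=3)
grab("side","pics/side7.png");grab("top","pics/top7.png")
t=load("pics/side7.png")["pixels"]; a=cv2.resize(t[140:310,190:380],None,fx=3.5,fy=3.5,interpolation=cv2.INTER_CUBIC); cv2.imwrite("pics/g7.png",a)
t=load("pics/top7.png")["pixels"]; a=cv2.resize(t[120:250,170:410],None,fx=3.3,fy=3.3,interpolation=cv2.INTER_CUBIC); cv2.imwrite("pics/t7.png",a)
E
```

```text
t: 12.52
ee_pos: [538.1, -113.7, 24.8]
orientation: [0.544, 1.858, -1.825]
ft_force: [-1.3, -0.8, 0.3]
width: 87.8
t: 12.9
ee_pos: [529.8, -113.8, 24.9]
orientation: [0.544, 1.857, -1.825]
ft_force: [0.7, -0.2, -0.1]
width: 88.0
```

View pics/g7.png

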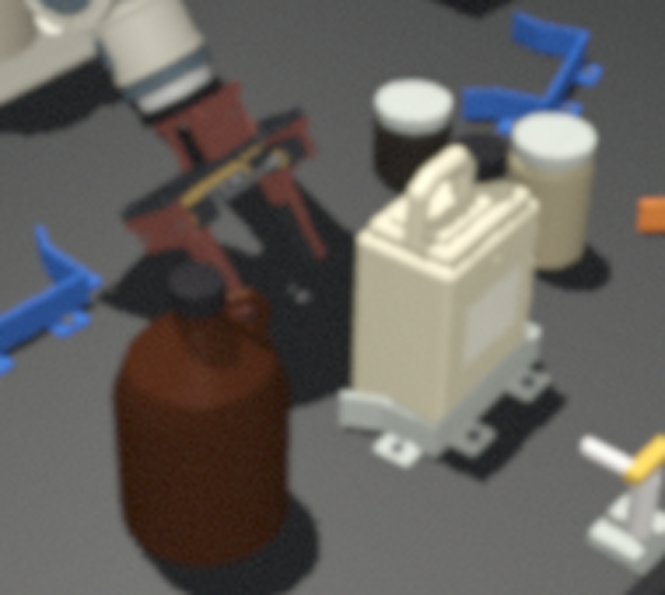

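View pics/t7.png

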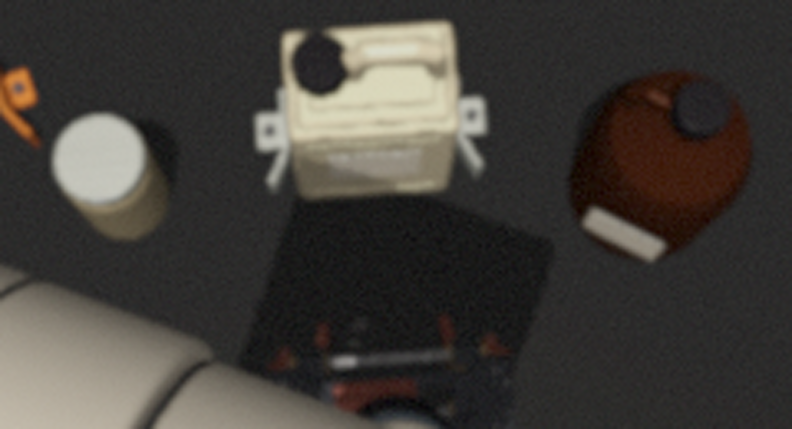

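Run:
```python
from h import *
t=load("pics/top7.png"); s=load("pics/side7.png")
np.set_printoptions(suppress=True,precision=3)
T=lambda p,z:onplane(t,cr(p,170,120,3.3),z)
S=lambda p,z:onplane(s,cr(p,190,140,3.5),z)
c,sn=np.cos(.06),np.sin(.06); H=np.array([698.5,-106.7])
B=lambda P:(P[:,:2]-H)@np.array([[c,-sn],[sn,c]])
print("in bracket frame (mm)")
print("top z160 bL bR fR fL",B(T([(282,31),(456,22),(460,127),(287,139)],160)))
print("bottom front L R",B(T([(297,199),(448,191)],0)))
print("side160 fR bR bL",B(S([(358,235),(447,278),(540,206)],160)))
print({k:np.round(v,2) for k,v in ctrl.get_obs().items() if k in("t","qvel","ee_pos","ft_force")})
```

```text
in bracket frame (mm)
top z160 bL bR fR fL [[ 40.677  65.477]
 [ 38.909 -62.755]
 [-42.153 -58.986]
 [-42.669  66.325]]
bottom front L R [[-42.537  68.092]
 [-44.24  -60.073]]
side160 fR bR bL [[-38.919 -59.438]
 [ 41.547 -62.359]
 [ 46.161  55.772]]
{'t': np.float64(13.0), 'qvel': array([-0.,  0.,  0., -0., -0., -0.]), 'ee_pos': array([ 529.82, -113.69,   24.85]), 'ft_force': array([ 0.51, -0.52, -1.36])}
```

The can is home within about 1 mm in x, 4 mm in y and 0.04 rad, upright, and the hand is about 100 mm clear. Handing in.

```bash
python3 -c "
from workcell import ctrl
print(ctrl.close_job())"
```

```text
the job is handed in; nothing more can be done
None
```

The jerrycan is home in the stainless bracket, and I handed the job in at about 13 s. I pushed it low on its wide face with both open fingertips, about 22 mm above the bench, with the tool leaned back 36°. It turned about 0.165 rad on the way in. At the back stop the push force rose from about 10 N to 33 N while the hand stayed put, and I then backed the hand off about 110 mm.

What my last checks showed:
- **Jerrycan position:** It was about 1 mm from home along the bracket and square within about 0.04 rad (0.01 to 0.014 rad in the top view, 0.04 rad in the side view).
- **Centring:** The two views disagree here. The top view puts the can 1 to 4 mm left of the middle, the side view about 3 mm right; both are inside the 10 mm limit.
- **Upright:** It looked upright by eye in both views; I did not measure its tilt.
- **Jug and jars:** By eye, they were where they started; I did not measure them again.
- **Downward press:** The fingers pressed down on the can twice, about 15 N at first contact and about 25 N against the stop. I eased the first by raising the hand 1 mm, and the second ended when I backed off. I saw no tipping either time.

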